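# Strip the shaker clamp and set the magnifier over its stud

## Robot

A 6-joint arm with a two-finger parallel gripper is mounted at the origin on the work surface. World frame = base frame: x ahead of the robot, y to its left, z up, the work surface at z = 0. Lengths are in mm, angles in rad, forces in N, time in s.
With the tool pointing down it reaches from about 350 to 725 mm from the base axis. Payload 4.3 kg.
Tool frame: the origin (TCP) lies at the very end of the fingers, on their centre line; the grasp point (between the pads) lies 19 mm behind it; z points along the fingers, y is the line along which they close (so a half turn about z gives the same grasp; the last joint's range is limited). The gripper opens to 85 mm and grips with 20 to 120 N. Pads are 22 mm wide; open, the fingers measure 114 mm over their backs; the gripper's body (76 mm by 85 mm) begins 54 mm behind the grasp point. The pads swing forward as they close: fully open they stand 13 mm farther back than shut.
Start: joints at [-1.335, 0.377, 0.081, 1.274, 0, 1.46], TCP at [194.909, -541, 201.029] pointing down, gripper open.
Joint ranges: [-2.72, 2.72], [-0.84, 1.66], [-1.02, 1.22], [-1.77, 2.12], [-1.37, 1.28], [-3.14, 3.14]. Speed limits (rad/s): [2.57, 2.57, 3.14, 3.14, 3.14, 3.14].

## Interface

Orientations are given as a unit quaternion [x, y, z, w].
In Python, from station import ctrl gives the robot as it stands. Calls block until the motion is done:
- ctrl.move_pose(position, orientation): joint-space move of the TCP to a pose.
- ctrl.servo_line(position, orientation=None, velocity=150, guard=None): straight line of the TCP; orientation=None keeps the orientation; velocity is the mean speed in mm/s. With guard (N) it stops when the force on the tool has changed by that much, and returns True; else False.
- ctrl.move_j(angles): joint-space move.
- ctrl.gripper_to(opening, grip_force=None): finger opening in mm; grip_force is the grip in N (None keeps the last); returns when the fingers have stopped.
- ctrl.sleep(seconds).
- ctrl.ik(position, orientation): joint angles nearest the present ones, or None.
- ctrl.get_obs(): the state.
- ctrl.camera(name): name is "scene" or "top" or "wrist"; returns a dict with "img" (480x640x3 uint8, red, green, blue), "fx", "fy", "cx", "cy" (pixels), "view" (4x4, takes a point from world to camera coordinates). Camera axes: x right, y down, z forward; pixel columns grow to the right and rows downward; lengths in mm; the calibration is good to about 2 mm. A picture is of the moment at which its call begins. There is no depth.
A pose or a line that the arm cannot do raises ctrl.IKError and nothing moves.
- ctrl.sign_off(): hands the job in; it is judged then, once.
The state is a dict: "time": time; "joint_pos": joint angles; "dq": joint speeds; "joint_torque": joint torques, N m; "eef_pos": TCP position; "orientation": TCP orientation; "wrist_force": force on the tool from outside, world axes, zero at the start; "moment": the same for the moment, N m; "grip_width": finger opening in mm; "grasp_force": force on a finger pad.
Only numpy, scipy, OpenCV 4.12 (cv2) and the standard library are available. Lean on these libraries where they do the work, as an engineer would, in place of code of your own. Each camera call takes 0.05 s, during which the arm holds its last target. There are 200 camera calls.

## Task

The clamp on the bench shaker must come apart so that its stud can be inspected: take the wing nut, which is already unscrewed, off the stud and set it down in the steel tray, then do the same with the spacer, then draw the slotted bracket straight back off the stud by its upright lip until it rests against the stop bar, still flat on the deck. Last, swing the magnifier until its lens is centred over the bare stud and leave it there. Set the parts down rather than dropping them, and leave everything else on the bench where it is.

Things in the scene. Friction and masses are not known exactly. Their poses are not given: they have to be found in the camera images.
- shaker: Low white laboratory shaker with an aluminium deck, fixed, 180 (x) x 220 (y) mm, deck top 70 mm above the bench. Origin on the bench under its centre. In this frame the stud stands at x=-30, y=-50 mm, a stop bar (80 x 10 mm, 25 mm high) stands across the deck at y=97 to 107 mm, and the magnifier's post (up to 12 mm radius, top 175 mm above the bench) stands at x=60, y=15 mm.
- stud_top (a point): Top centre of the vertical steel stud, 10 mm in diameter, that rises 55 mm from the deck (top 125 mm above the bench). From the deck upward it carries the bracket, the spacer and the wing nut, all loose on it.
- stop_face (a point): Point at deck height on the stop bar's face that looks to the stud (stud side), directly beyond the bracket's far end. Axes as shaker: y points from the stud to the bar; the bracket is drawn along +y.
- nut_mid (a point): Centre of the steel wing nut: hub 20 to 22 mm in diameter, 22 mm high, with a hole right through (13 mm); two wings along its x axis (about 63 mm tip to tip, 6 mm thick, rising 4 mm above the hub). This point is on the hole's axis, 11 mm above the underside. It rests loose on the spacer and lifts straight off. 0.05 kg.
- spacer_mid (a point): Centre of the aluminium spacer, a plain tube 28 mm in outer diameter, 13 mm bore, 26 mm high; this point is 13 mm above its underside; z along its axis. It rests on the bracket's plate. 0.04 to 0.085 kg.
- bracket: Slotted steel bracket: a plate 48 mm wide (x), 10 mm thick, flat on the deck, from y=-30 to 92 mm, with an upright lip across it at y=58 to 66 mm. Origin on its underside, on the stud's axis at the start. Its slot, 13 mm wide along y, is open at the -y end, so it leaves the stud when drawn over 35 mm in +y; it meets the stop bar after 55 mm. 0.34 to 0.65 kg, free to slide.
- bracket_slot (a point): Point in the bracket's slot, 5 mm above the bracket's origin.
- bracket_lip (a point): Point inside the bracket's upright lip: the lip is 48 mm wide (x), 8 mm thick (y), 36 mm high from the deck; this point is mid-width and mid-thickness, 23 mm above the bracket's underside. The lip's inner face (towards the stud) is 4 mm before it, its outer face 4 mm beyond it in +y; the plate ends 30 mm beyond this point. Push its inner face low down, as high pushes tip the bracket.
- magnifier (a joint): Swing of the magnifier's arm about its vertical post, rad: 0 = lens exactly over the stud; it starts swung out at 1.1 to 1.5, counter-clockwise seen from above, and is brought in clockwise. It can travel from -0.6 to 1.8 with no stop at 0; friction (0.12 N m) holds it where it is left, without spring.
- magnifier_pivot (a point): Point on the vertical axis of the magnifier's post, 155 mm above the bench, level with the arm.
- lens (a point): Centre of the round lens (frame 74 mm in diameter, 12 mm thick, underside 150 mm above the bench), at the end of the arm, 111 mm from the pivot axis.
- thumb_post (a point): A steel thumb post, 12 mm in diameter, standing upright on the magnifier's arm 62 mm from the pivot axis, from the arm's top (160 mm above the bench) to 198 mm; this point is on its axis 180 mm above the bench. Push it from the side to swing the arm. Its x axis points along the arm away from the pivot.
- tray: Shallow open steel tray, fixed to the bench, 140 (x) x 120 (y) mm outside, 22 mm high, walls and floor 4 mm thick. Origin under its centre, on the bench. It may stand on the left or on the right of the shaker; the tube rack stands on the other side.
- tube_rack: Bystander: white plastic tube rack with a few tubes, 100 x 130 mm, 94 mm high. Origin under its centre.
- vial: Bystander: small amber vial on the shaker's deck, 22 mm in diameter, 42 mm high. Origin under its centre.
- slide_box: Bystander: white plastic box, 85 (x) x 35 x 30 mm, between the robot and the shaker. Origin under its centre.
- dish: Bystander: flat clear dish, 90 mm in diameter, 14 mm high, between the robot and the left-hand place. Origin under its centre.
There are look-alikes about, which are no part of the job. Leave any orange or pink look-alike of the bracket alone.

How it is judged:
By the outcome, as a careful person would: the job done as asked, in the order asked, and still so for the second after the job is handed in, with the robot touching nothing.
It also fails if it takes over 72 s, if anything falls off the work surface, if the arm or the gripper's body presses on something with over 40 N, if the wrist force passes 120 N, or if a joint passes its speed limit or range.

## Working session

There is one attempt and no reset: what is moved stays moved. The work goes in short steps, each a Python script; the robot and the scene stay as the last script left them, time stands still between calls to the robot, and variables do not carry over. Pictures are saved under pics/ and viewed, at most 10 in all, crops included, and the job is handed in when it is done.

```bash
mkdir -p pics; ls; python3 - <<'E'
from station import ctrl
import cv2,numpy as np
for n in ("scene","top"):
    c=ctrl.camera(n); cv2.imwrite(f"pics/{n}0.png",c["img"][:,:,::-1]); print(n,c["fx"],c["fy"],c["cx"],c["cy"],np.round(c["view"],4).tolist())
o=ctrl.get_obs(); print(o["time"],o["eef_pos"],o["orientation"],o["grip_width"])
E
```

```text
pics
scene 541.3999656746644 541.3999656746644 327.7503927161215 241.55543688292374 [[-0.6854, 0.7281, 0.0007, 327.3836], [0.5315, 0.501, -0.683, -137.1624], [-0.4977, -0.4678, -0.7304, 1553.0586], [0.0, 0.0, 0.0, 1.0]]
top 440.2321908116439 440.2321908116439 319.34903188657563 232.30234279989034 [[0.0203, -0.9995, 0.0249, -34.006], [-0.9979, -0.0218, -0.0614, 474.1172], [0.0619, -0.0236, -0.9978, 1162.5358], [0.0, 0.0, 0.0, 1.0]]
0.1 [ 194.7269002  -540.33068894  200.16557125] [ 9.85089876e-01  1.72038095e-01 -6.10474321e-05 -9.09275967e-04] 85.67362391614266
```

View pics/scene0.png

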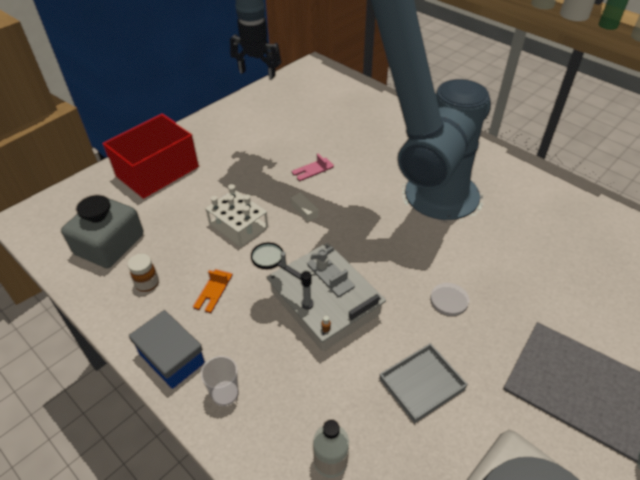

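View pics/top0.png

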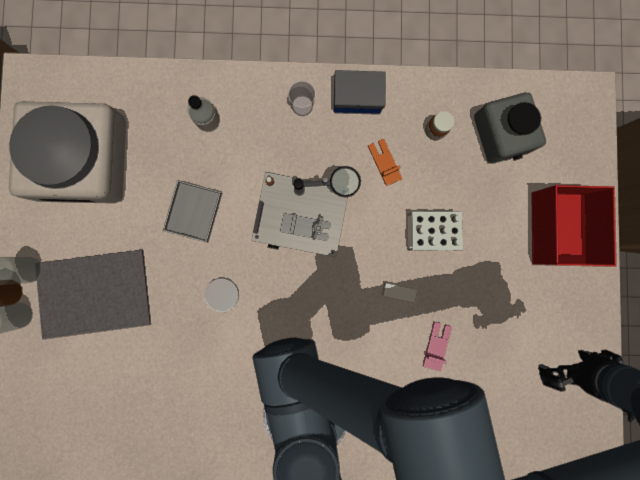

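Scene: the tray is at scene (422,382) / top (193,210), and the shaker at scene (328,295) / top (300,212). Possible mix-ups: the grey bracket on the deck at top (305,225), the orange look-alike at (384,162) and the pink one at (437,345). I choose the grey one on the stud, with the nut at top ~(320,228), and will check it in a close crop.

```bash
python3 - <<'E'
import cv2,numpy as np
a=cv2.imread("pics/top0.png")[160:265,245:370]; b=cv2.imread("pics/scene0.png")[230:355,240:390]
a=cv2.resize(a,None,fx=5,fy=5,interpolation=2)[:525,:]; b=cv2.resize(b,None,fx=5,fy=5,interpolation=2)
cv2.imwrite("pics/crop_top.png",a);cv2.imwrite("pics/crop_scene.png",b[:600]) ;print(a.shape,b.shape)
E
```

```text
(525, 625, 3) (625, 750, 3)
```

View pics/crop_top.png

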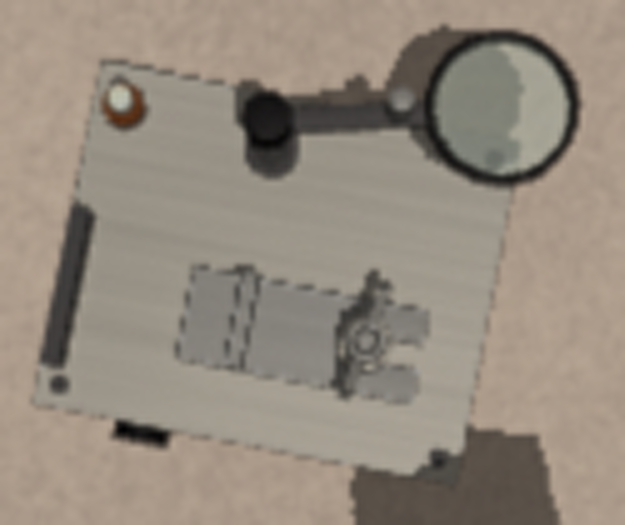

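View pics/crop_scene.png

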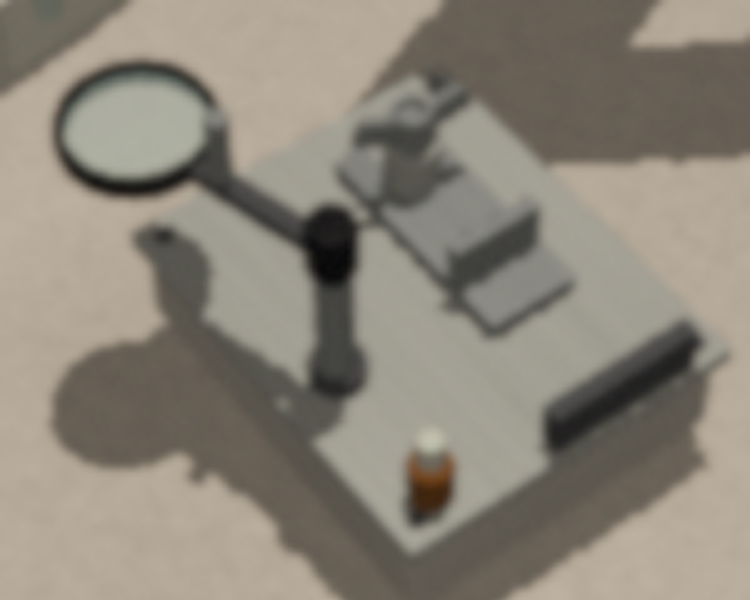

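The crops confirm the choice. The grey bracket has the stud and nut: in the top crop the hub is at (367,341) with wing tips at (378,275) and (345,392). The lip is at (240,318), the bar at (68,285), the post at (268,118), the lens at (503,108) and the thumb post at (402,98). I'll fit the poses from both views.

```bash
cat > h.py <<'E'
from station import ctrl
import cv2,numpy as np
from scipy.optimize import least_squares
from scipy.spatial.transform import Rotation as R
def project(c,p):
    q=np.asarray(c["view"])@np.r_[p,1]; return np.array([c["fx"]*q[0]/q[2]+c["cx"],c["fy"]*q[1]/q[2]+c["cy"]])
def ray_z(c,uv,z):
    V=np.asarray(c["view"]); d=V[:3,:3].T@[(uv[0]-c["cx"])/c["fx"],(uv[1]-c["cy"])/c["fy"],1]; o=-V[:3,:3].T@V[:3,3]
    return o+d*(z-o[2])/d[2]
def down(yaw):  # tool pointing down, tool y (closing line) at world angle yaw
    y=np.array([np.cos(yaw),np.sin(yaw),0]); z=np.array([0,0,-1]); return R.from_matrix(np.c_[np.cross(y,z),y,z]).as_quat()
def place(xyt,p):
    x,y,t=xyt; c,s=np.cos(t),np.sin(t); return np.array([x+c*p[0]-s*p[1],y+s*p[0]+c*p[1],p[2]])
E
python3 - <<'E'
from h import *
T=ctrl.camera("top");S=ctrl.camera("scene")
t=lambda u,v:(T,((u+.5)/5-.5+245,(v+.5)/5-.5+160)); s=lambda u,v:(S,((u+.5)/5-.5+240,(v+.5)/5-.5+230))
F=[((90,110,70),t(103,62)),((-90,110,70),t(37,403)),((-90,-110,70),t(457,483)),((60,15,175),t(268,116)),((60,15,172),s(332,222)),((-30,-50,126),t(367,341)),((-30,-50,126),s(408,108)),
((40,97,95),t(92,208)),((-40,97,95),t(60,365)),((90,110,70),s(412,555))]
f=lambda x:np.concatenate([project(c,place(x,p))-uv for p,(c,uv) in F])
r=least_squares(f,[600,40,-.2],loss="soft_l1"); print("shaker",r.x.round(3)); print(f(r.x).reshape(-1,2).round(1).tolist())
x=r.x;print("stud",place(x,(-30,-50,125)),"pivot",place(x,(60,15,155)))
for z,uv in ((126,(367,341)),):print("stud top",ray_z(*t(*uv),z),"scene",ray_z(*s(408,108),z))
a,b=ray_z(*t(378,275),132),ray_z(*t(345,392),132);print("wing",a,b,np.arctan2(*(a-b)[1::-1]))
print("lens top/scene",ray_z(*t(503,108),162),ray_z(*s(137,127),162))
print("thumb",ray_z(*t(402,98),198), "vial",ray_z(*t(122,98),112))
print("lip",[ray_z(*t(*u),106).round(1).tolist() for u in((247,270),(236,365))])
tr=np.array([ray_z(T,u,22) for u in((178,180),(221,189),(208,242),(165,232))]);print("tray",tr.round(0).tolist(),tr.mean(0))
for n,uv,z in (("dish",(222,295),14),("rack",(435,230),94),("box",(400,291),30)):print(n,ray_z(T,uv,z))
E
```

```text
shaker [ 5.16435e+02  2.67250e+01 -1.58000e-01]
[[-0.8, 0.2], [-0.7, 1.0], [0.5, 0.5], [-0.4, 0.4], [-0.1, 0.6], [0.0, -0.1], [0.5, 0.2], [1.9, -10.6], [2.3, -10.6], [0.4, -0.5]]
stud [478.92543268 -17.91807763 125.        ] pivot [578.04997093  32.07518107 155.        ]
stud top [478.69525718 -17.90958666 126.        ] scene [479.24980821 -19.05538481 126.        ]
wing [510.3247083  -22.44570803 132.        ] [453.43239919  -7.70537747 132.        ] -0.25351717383539424
lens top/scene [587.76332624 -79.12544064 162.        ] [591.24411919 -74.31342346 162.        ]
thumb [584.70424825 -30.10556516 198.        ] vial [597.13169202 105.05981079 112.        ]
lip [[514.0, 41.7, 106.0], [466.9, 46.0, 106.0]]
tray [[605.0, 355.0, 22.0], [584.0, 240.0, 22.0], [442.0, 269.0, 22.0], [466.0, 383.0, 22.0]] [524.43814485 311.7941847   22.        ]
dish [303.42340832 229.5512883   14.        ]
rack [ 481.95349947 -312.6053143    94.        ]
box [ 323.72429596 -239.02343977   30.        ]
```

```bash
python3 - <<'E'
from h import *
yaw=-.22+np.pi/2
for q in (yaw,yaw-np.pi):
  print(ctrl.ik([479,-18,230],down(q)))
best=min((yaw,yaw-np.pi),key=lambda q:abs(ctrl.ik([479,-18,230],down(q))[5]) if ctrl.ik([479,-18,230],down(q)) is not None else 9)
ctrl.move_pose([479,-18,230],down(best))
c=ctrl.camera("wrist");cv2.imwrite("pics/w1.png",c["img"][:,:,::-1]);np.save("w1.npy",c,allow_pickle=True)
o=ctrl.get_obs();print(best,o["time"],o["eef_pos"],o["joint_pos"],o["wrist_force"]);print([project(c,p).round(0) for p in((479,-18,125),(510,-25,132),(448,-11,132))])
E
```

```text
[-0.17000459  0.17539989 -0.11679239  1.27860405  0.          0.04999541]
[-0.17000459  0.17539989 -0.11679239  1.27860405  0.         -3.09159724]
1.3507963267948966 2.3833 [479.10237767 -18.73961246 229.92782754] [-1.71358944e-01  1.75700945e-01 -1.16609816e-01  1.27848958e+00
 -1.99039605e-04  5.01194918e-02] [1.30718751 0.38815457 0.63510037]
[array([323., 229.]), array([323., 266.]), array([323., 195.])]
```

View pics/w1.png

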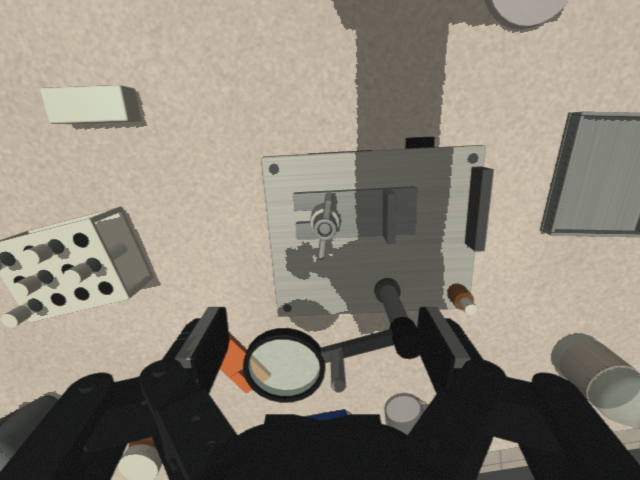

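Wrist view: nut hole/stud top at (324,227), wing tips at (328,197) and (322,258), lip at (390,216), bar at (480,208), thumb post top at about (338,387). This agrees with the fit, so I'll refine it and pick the nut.

```bash
python3 - <<'E'
from h import *
c=np.load("w1.npy",allow_pickle=True).item()
print("stud",ray_z(c,(324,227),126)); a,b=ray_z(c,(322,258),132),ray_z(c,(328,197),132);wy=np.arctan2(*(a-b)[1::-1]);print(a,b,wy)
print("pivot/post top",ray_z(c,(407,337),175))
for u in((264,157),(484,147),(472,316),(278,318)):print(ray_z(c,u,70).round(1))
print("bar inner",ray_z(c,(474,168),95).round(1),ray_z(c,(469,249),95).round(1),"lip",ray_z(c,(386,190),106).round(1),ray_z(c,(386,243),106).round(1))
yaw=-.26+np.pi/2
n=np.array([479,-18.3])
ctrl.gripper_to(50)
ctrl.move_pose([*n,160],down(yaw))
print(ctrl.servo_line([*n,107.5],velocity=60,guard=6))
ctrl.gripper_to(10,grip_force=25)
o=ctrl.get_obs();print(o["time"],o["eef_pos"],o["grip_width"],o["grasp_force"],o["wrist_force"])
E
```

```text
stud [476.91356077 -17.01782627 126.        ]
[502.56444537 -24.60439294 132.        ] [450.67176275  -7.76809418 132.        ] -0.3137294437457516
pivot/post top [568.03086116  31.11632118 175.        ]
[410.4 -62.   70. ]
[448.4 148.7  70. ]
[634.8 122.7  70. ]
[588.1 -96.1  70. ]
bar inner [461.2 127.4  95. ] [539.7 116.5  95. ] lip [461.1  43.9 106. ] [511.1  35.8 106. ]
False
4.7 [479.04836338 -18.31977281 107.57376531] 9.762345634628396 0.0 [ 0.01139919 -0.49296641  0.09825416]
```

```bash
python3 - <<'E'
from h import *
o=ctrl.get_obs();print(o["grip_width"],o["grasp_force"])
c=ctrl.camera("wrist");s=ctrl.camera("scene")
a=c["img"][120:420,140:540,::-1];b=s["img"][200:350,220:420,::-1]
cv2.imwrite("pics/w2.png",np.vstack([cv2.resize(b,None,fx=2,fy=2,interpolation=2),a]))
E
```

```text
9.762345634628396 0.0
```

View pics/w2.png

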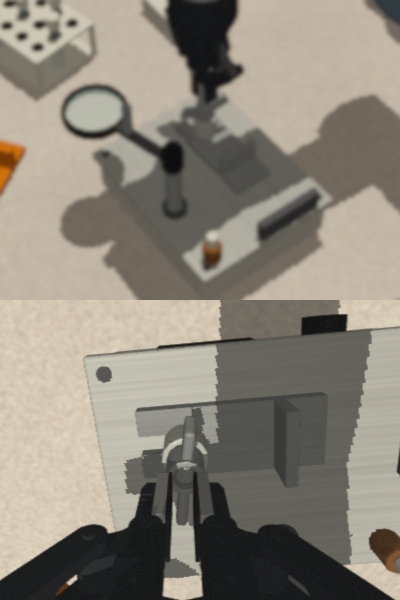

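The pads are either above the hub or to its +x side. I'll check by projecting known points into this view.

```bash
python3 - <<'E'
from h import *
c=ctrl.camera("wrist");V=np.asarray(c["view"]);print("cam",-V[:3,:3].T@V[:3,3], "fwd",V[2,:3])
off=np.array([140,120-300])
for n,p in dict(tcp=(479,-18.3,107.5),grasp=(479,-18.3,126.5),studtop=(479,-18,125),wingA=(508.5,-26,132),wingB=(449,-10,132),deckA=(410.4,-62,70)).items():print(n,(project(c,p)-off).round(0))
E
```

```text
cam [397.96300051   2.92991632 281.09294564] fwd [ 0.31180582 -0.08328183 -0.94648892]
tcp [183. 462.]
grasp [183. 478.]
studtop [184. 476.]
wingA [183. 533.]
wingB [184. 425.]
deckA [ 88. 357.]
```

```bash
python3 - <<'E'
from h import *
ctrl.gripper_to(0,grip_force=25)
o=ctrl.get_obs();print(o["time"],o["grip_width"],o["grasp_force"],o["wrist_force"],o["moment"])
c=ctrl.camera("wrist")
cv2.imwrite("pics/w3.png",cv2.resize(c["img"][200:400,230:430,::-1],None,fx=3,fy=3,interpolation=2))
E
```

```text
5.1083 0.4240058917700197 0.0 [-0.20891003 -1.21441424 -0.86222482] [-0.02890423  0.003806    0.09545476]
```

View pics/w3.png

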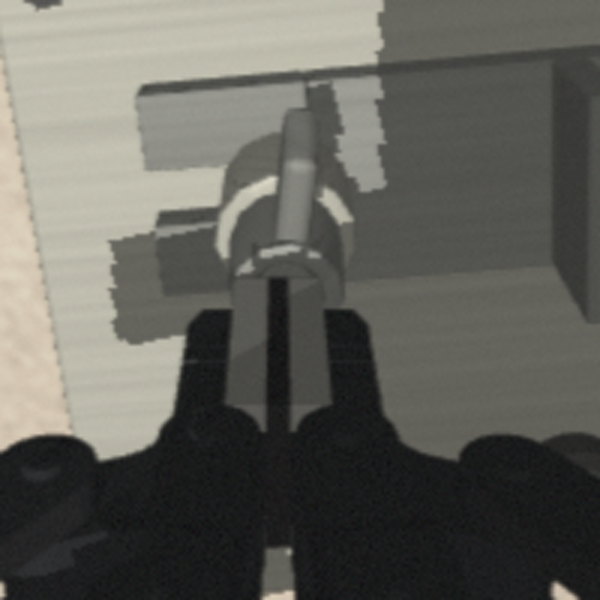

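Shut, the pads (tips at ~(323,292) in the full frame) sit over the hub without contact, so the real fingertips are higher than the nominal TCP. I'll measure the offset with a gentle guarded touch.

```bash
python3 - <<'E'
from h import *
print(ctrl.servo_line([479,-18.3,82],velocity=15,guard=3))
o=ctrl.get_obs();print(o["time"],o["eef_pos"],o["wrist_force"],o["grip_width"])
E
```

```text
True
6.0 [479.01878232 -18.36469949  97.68865558] [-1.22913317  0.70324164  4.79368493] -0.10729840419751328
```

```bash
python3 - <<'E'
from h import *
ctrl.servo_line([479,-18.3,110],velocity=80)
ctrl.gripper_to(45)
print(ctrl.servo_line([479,-18.3,80],velocity=50,guard=4))
o=ctrl.get_obs();print(o["eef_pos"],o["wrist_force"])
ctrl.gripper_to(12,grip_force=25)
o=ctrl.get_obs();print(o["time"],o["eef_pos"],o["grip_width"],o["grasp_force"],o["wrist_force"])
E
```

```text
False
[479.04846986 -18.29865255  80.00855845] [ 0.01198116 -0.0581541   0.59638444]
7.9 [479.43962603 -18.25299022  80.44969869] 19.426350948369517 24.95110418100662 [0.63896301 0.62117181 2.8824438 ]
```

The hub is gripped at 19.4 mm. I'll lift it and carry it to the tray, descending under guard.

```bash
cat >> h.py <<'E'
TRAY=(524.4,311.8,-.18)
def st():
    o=ctrl.get_obs(); print(round(o["time"],1),o["eef_pos"].round(1),"w",round(o["grip_width"],1),"g",round(o["grasp_force"],1),"F",o["wrist_force"].round(1)); return o
E
python3 - <<'E'
from h import *
ctrl.servo_line([479,-18.3,105],velocity=60); st()
ctrl.servo_line([479,-18.3,145],velocity=120)
p=place(TRAY,(30,0,0)); q=down(TRAY[2]+np.pi/2)
ctrl.servo_line([p[0],p[1],145],q,velocity=220); st()
ctrl.servo_line([p[0],p[1],25],velocity=150); st()
print(ctrl.servo_line([p[0],p[1],-35],velocity=25,guard=2.5)); st()
E
```

```text
8.5 [479.3 -18.4 105.3] w 19.5 g 24.7 F [ 0.3  0.3 -0.5]
10.6 [553.7 305.6 145. ] w 19.4 g 24.7 F [-0.4 -0.4 -0.9]
11.6 [554.8 306.7  26.1] w 19.3 g 24.7 F [ 0.2 -0.1 -1.3]
True
13.2 [553.9 306.4 -21.5] w 19.6 g 25.3 F [-0.8 -0.2  4.6]
```

```bash
python3 - <<'E'
from h import *
p=place(TRAY,(30,0,0))
ctrl.gripper_to(36); st()
ctrl.servo_line([p[0],p[1],40],velocity=100)
ctrl.servo_line([p[0],p[1],130],velocity=220)
ctrl.gripper_to(46)
ctrl.servo_line([479,-18.3,130],down(-.158+np.pi/2),velocity=220)
print(ctrl.servo_line([479,-18.3,54],velocity=70,guard=5)); st()
ctrl.gripper_to(15,grip_force=25); o=st()
if 24<o["grip_width"]<30:
    ctrl.servo_line([479,-18.3,85],velocity=60); st()
    ctrl.servo_line([479,-18.3,125],velocity=120)
    p=place(TRAY,(-36,0,0))
    ctrl.servo_line([p[0],p[1],125],down(TRAY[2]+np.pi/2),velocity=220)
    ctrl.servo_line([p[0],p[1],5],velocity=150); st()
    print(ctrl.servo_line([p[0],p[1],-37],velocity=25,guard=2.5)); st()
E
```

```text
13.6 [552.5 305.8 -23.1] w 35.5 g 0.0 F [ 0.1 -0.1  0.4]
False
18.0 [479.5 -18.4  54.5] w 46.2 g 0.0 F [ 0.5  0.3 -0.1]
18.3 [479.6 -18.4  54.6] w 26.0 g 26.6 F [-0.8 -0.   4. ]
19.0 [479.  -18.4  85.1] w 26.2 g 26.2 F [-0.3 -0.9 -1.1]
22.1 [489.8 318.5   5.9] w 26.2 g 26.2 F [-0.5 -0.5 -0.1]
True
23.2 [488.8 318.2 -21.5] w 26.4 g 26.8 F [-0.7  1.   3.7]
```

```bash
python3 - <<'E'
from h import *
p=place(TRAY,(-36,0,0))
ctrl.gripper_to(42); st()
ctrl.servo_line([p[0],p[1],40],velocity=120)
ctrl.servo_line([p[0],p[1],125],velocity=220)
c=ctrl.camera("wrist");cv2.imwrite("pics/w4.png",c["img"][:,:,::-1])
ctrl.gripper_to(20)
B=(479,-18.3,-.165); P=lambda y,z:place(B,(0,y,z))
yaw=min((B[2],B[2]+np.pi,B[2]-np.pi),key=lambda w:9 if ctrl.ik(P(32,120),down(w)) is None else abs(ctrl.ik(P(32,120),down(w))[5]))
ctrl.move_pose(P(32,125),down(yaw)); st(); print(yaw)
print(ctrl.servo_line(P(32,52),velocity=80,guard=5)); st()
print(ctrl.servo_line(P(66,52),velocity=30,guard=10)); o=st()
E
```

```text
23.5 [487.6 317.6 -22.5] w 41.7 g 0.0 F [-0.3  0.  -0.1]
26.9 [484.4  13.5 125.1] w 20.2 g 0.0 F [0.7 0.4 0.4]
2.976592653589793
False
28.0 [484.8  13.2  52.5] w 20.1 g 0.0 F [0.4 0.2 0.2]
False
29.3 [489.9  46.9  52. ] w 20.0 g 1.2 F [-0.7 -2.2  0.4]
```

View pics/w4.png

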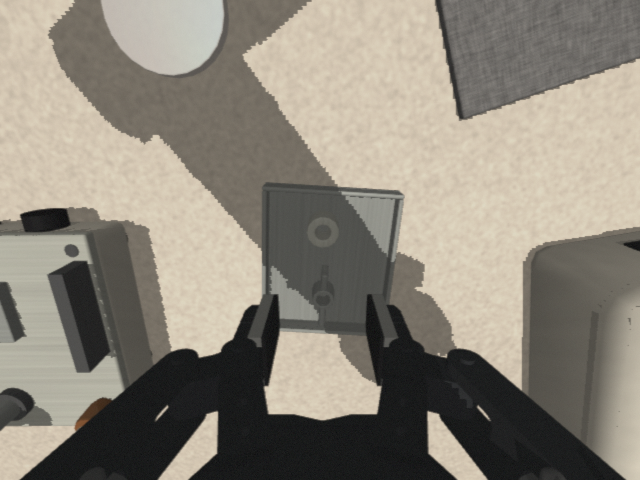

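The spacer (322,232) and nut (322,292) both stand upright in the tray, clear of the walls. The bracket is moving with about 2 N of push, so I'll carry on to the bar.

```bash
python3 - <<'E'
from h import *
B=(479,-18.3,-.165); P=lambda y,z:place(B,(0,y,z))
print(ctrl.servo_line(P(93,52),velocity=40,guard=10)); st()
g=ctrl.servo_line(P(116,52),velocity=15,guard=7); o=st(); print(g)
c=ctrl.camera("wrist");cv2.imwrite("pics/w5.png",c["img"][:,:,::-1]);np.save("w5.npy",c,allow_pickle=True)
d=o["eef_pos"][:2]-B[:2]; print("local y",d@[-np.sin(B[2]),np.cos(B[2])])
E
```

```text
False
30.1 [494.3  74.4  51.9] w 20.2 g 0.0 F [ 0.5 -0.4 -0.6]
31.0 [495.3  83.8  51.5] w 19.8 g 0.0 F [ 0.5 -0.4  0. ]
True
local y 103.34657061869324
```

View pics/w5.png

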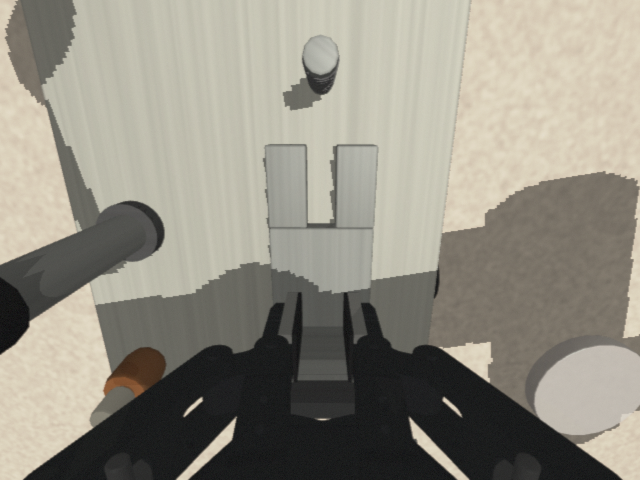

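The bracket lies straight against the bar, flat, with the slot clear of the bare stud at (320,65). I'll re-push gently to confirm it is seated, back off, then grip the thumb post and swing the arm.

```bash
python3 - <<'E'
from h import *
B=(479,-18.3,-.165); P=lambda y,z:place(B,(0,y,z))
c=np.load("w5.npy",allow_pickle=True).item()
for u in((286,145),(357,145)):
    d=ray_z(c,u,80)[:2]-B[:2]; print("plate end local y",d@[-np.sin(B[2]),np.cos(B[2])],"x",d@[np.cos(B[2]),np.sin(B[2])])
print(ctrl.servo_line(P(116,52),velocity=15,guard=6)); o=st(); d=o["eef_pos"][:2]-B[:2]; print("local y",d@[-np.sin(B[2]),np.cos(B[2])])
ctrl.servo_line(P(85,52),velocity=60); ctrl.servo_line(P(85,195),velocity=200)
ctrl.gripper_to(40)
piv=np.array([578,32.]); a=-1.47
W=lambda a,z:([piv[0]+62*np.cos(a),piv[1]+62*np.sin(a),z],down(a+np.pi/2+np.pi))
ctrl.servo_line(*W(a,195),velocity=180)
T=ctrl.camera("top"); S=ctrl.camera("scene"); np.save("m1.npy",[T,S],allow_pickle=True)
print(ctrl.servo_line(W(a,137)[0],velocity=60,guard=4)); st()
ctrl.gripper_to(5,grip_force=20); st()
E
```

```text
plate end local y 26.396414106316456 x 14.055455240098084
plate end local y 26.430417872996873 x -15.88302246369567
True
31.4 [494.1  83.7  50.6] w 20.1 g 0.1 F [ 0.  -1.   0.7]
local y 103.06810419526353
False
35.1 [584.6 -29.8 137.5] w 39.7 g 0.0 F [ 0.5 -0.1  0.8]
35.5 [584.5 -29.8 137.5] w 11.1 g 21.3 F [ 0.  -0.2  2.8]
```

```bash
python3 - <<'E'
from h import *
piv=np.array([578,32.]); end=np.arctan2(-18.3-32,479-578)
print(end)
for a in np.linspace(-1.47,end,9)[1:]:
    ctrl.servo_line([piv[0]+62*np.cos(a),piv[1]+62*np.sin(a),137],down(a+1.5*np.pi),velocity=35)
st()
ctrl.gripper_to(34); st()
p=ctrl.get_obs()["eef_pos"]
ctrl.servo_line([p[0],p[1],195],velocity=120)
ctrl.servo_line([420,-260,230],velocity=250)
T=ctrl.camera("top");S=ctrl.camera("scene");np.save("m2.npy",[T,S],allow_pickle=True)
for i,(n,c,box) in enumerate((("top",T,(250,160,370,265)),("scene",S,(240,230,390,355)))):
    im=c["img"][box[1]:box[3],box[0]:box[2],::-1]
    im=cv2.resize(im,(750,int(750*im.shape[0]/im.shape[1])),interpolation=2); cv2.imwrite(f"pics/f_{n}.png",im)
a=cv2.imread("pics/f_top.png");b=cv2.imread("pics/f_scene.png")
cv2.imwrite("pics/f.png",np.vstack([cv2.resize(T["img"][175:265,245:365,::-1],(400,300),interpolation=2),cv2.resize(S["img"][240:330,260:380,::-1],(400,300),interpolation=2)]))
st()
E
```

```text
-2.671501315813056
38.8 [523.5   4.2 137.4] w 10.8 g 21.8 F [-0.5  1.9  6. ]
39.2 [522.1   3.8 136.3] w 33.9 g 0.0 F [ 0.6 -0.   0.2]
41.2 [ 420.2 -258.9  229.8] w 34.1 g 0.0 F [ 0.   0.3 -0.2]
```

View pics/f.png

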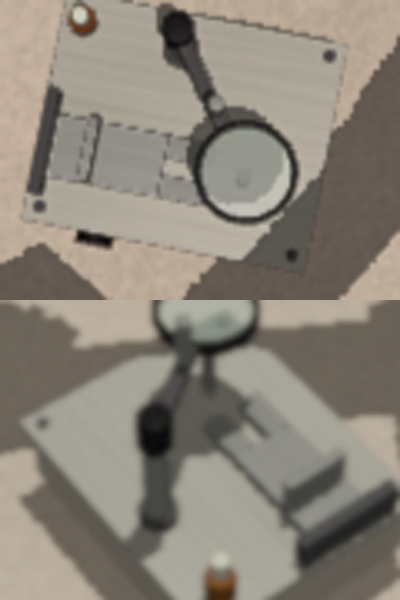

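The final view shows the bracket against the bar and the lens ring over the stud (top crop: ring centre ~(246,172), stud at ~(243,178)). I'll measure the lens angle by fitting the ring in the before and after pictures.

```bash
python3 - <<'E'
from h import *
m1=np.load("m1.npy",allow_pickle=True);m2=np.load("m2.npy",allow_pickle=True)
stud=np.array([478.9,-18.2])
def ring(c,p0,z=159):
    g=cv2.GaussianBlur(c["img"].min(2),(0,0),.6).astype(np.float32)
    th=np.linspace(0,2*np.pi,72,endpoint=False)
    def cost(p):
        q=np.array([project(c,(p[0]+34.5*np.cos(t),p[1]+34.5*np.sin(t),z)) for t in th],np.float32)
        return np.minimum(cv2.remap(g,q[:,0:1],q[:,1:2],cv2.INTER_CUBIC),110).mean()
    best=min(((cost((p0[0]+i,p0[1]+j)),p0[0]+i,p0[1]+j) for i in range(-14,15) for j in range(-14,15)))
    from scipy.optimize import minimize
    r=minimize(cost,best[1:],method="Nelder-Mead"); return r.x.round(1),round(r.fun,1)
im=cv2.imread("pics/top0.png")[:,:,::-1].copy(); t0=dict(m2[0]);t0["img"]=im
s0=dict(m2[1]);s0["img"]=cv2.imread("pics/scene0.png")[:,:,::-1].copy()
print("before top",ring(t0,(588,-78)),"scene",ring(s0,(590,-76)))
print("after top",ring(m2[0],stud),"scene",ring(m2[1],stud))
# stud seen through the glass (top view): dark spot near predicted stud top
print("stud pred px",project(m2[0],(*stud,125)),project(m2[0],(*stud,70)))
E
```

```text
before top (array([588.7, -78.2]), np.float64(41.1)) scene (array([589.7, -76.4]), np.float64(62.1))
after top (array([480.4, -17.6]), np.float64(54.3)) scene (array([481.6, -16.1]), np.float64(63.7))
stud pred px [318.11239139 227.74799611] [317.63601014 229.2954163 ]
```

The lens is centred to within about 1 mm tangentially, the parts are in the tray, and the robot is clear.

```bash
python3 -c "
from h import *
ctrl.sleep(0.3);st();print(ctrl.sign_off())"
```

```text
41.5 [ 420.2 -259.6  230. ] w 33.7 g 0.0 F [-0.5 -0.3 -0.6]
the job is handed in; nothing more can be done
None
```

I handed the job in at 41.5 s: the nut and spacer stand upright in the tray, the bracket is flat against the stop bar, and the lens is centred over the bare stud to within about 1–2 mm as measured from the cameras.

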